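Set the dust-inlet damper to half open

TASK

Get the bench dust inlet ready for drilling: push the lever of its iris damper round until the pointer stands on the half-open mark, the long one in the middle of the scale, then leave it there. Just push it, do not take hold of the grip between the fingers, and leave the bit block, glue bottle and hammer where they are.

Things in the scene. Friction and masses are not known exactly. Their poses are not given: they have to be found in the camera images.
- damper: iris damper of galvanised sheet metal, fixed upright on the bench: round housing of radius 105 mm, flat top face 75 mm above the bench, then an open mouth (lip radius 71 mm) up to 112 mm. Origin on its axis at bench level; z up; -x points at the half-open mark. Scale: seven dark marks on the top face, 0.25 rad apart; the middle one (half open) is twice as long
- lever (a joint): angle of the control ring and lever about the damper's axis, growing counter-clockwise from above: 0 at the stop at the first mark (nearly shut), 0.75 rad at the long half-open mark, where the lever points along the damper's -x, 1.5 at the stop at the last mark (fully open). Starts at 0 to 0.45. Stiff with friction: about 3 N at the grip moves it; it stays where it is left
- lever_grip (a point): centre of the lever's black plastic grip, an upright block 30 mm long (radially), 16 mm thick (along the arc), from 54 to 106 mm above the bench; 147 mm from the damper's axis, 80 mm above the bench. It stands on a flat steel arm 16 mm wide, 49 to 54 mm above the bench. x axis: radially outward; y axis: the way that opens the damper
- pointer_tip (a point): inner tip of the lever's dark steel pointer, just over the scale, 92 mm from the damper's axis, in line with the grip
- half_mark (a point): middle of the long half-open mark (26 x 5 mm, the others 12 x 3 mm), on the housing's top face, 80 mm from the damper's axis
- shell_shut: half shell of the grip on the side of the nearly shut end, 8 mm thick, fixed to the lever; pushing on this half opens the damper. Origin on the damper's axis at bench level
- shell_open: half shell of the grip on the side of the fully open end, 8 mm thick, fixed to the lever; pushing on this half closes the damper. Origin on the damper's axis at bench level
- bit_block_mid (a point): centre of a wooden block 45 x 110 x 32 mm with six drill bits standing in it, up to 102 mm above the bench; loose, stands beside the damper, to be left alone
- glue_mid (a point): centre of a white glue bottle, 60 mm across and 160 mm high; loose, to be left alone
- hammer: wooden-handled hammer lying on the bench, about 250 mm long; loose, to be left alone

How it is judged:
At the end, for the whole second after the job is handed in: The lever stands still within 0.06 rad (about a quarter of a division) of the half-open mark, and the bit block, glue bottle and hammer are within 20 mm of where they began (value of joint lever between 0.69 and 0.81 rad and velocity of joint lever between -0.02 and 0.02 rad/s and distance of each of bit_block_mid, glue_mid, hammer from where it was at the start of the episode below 0.02 m); the robot touches nothing.
It fails at once if the grip is pinched: the fingers press on both of its halves at once, more than 2 N each (contact force between the fingers and shell_shut above 2 N and contact force between the fingers and shell_open above 2 N).
It fails at once if the bit block, glue bottle or hammer is shifted, lifted or carried more than 20 mm (distance of any of bit_block_mid, glue_mid, hammer from where it was at the start of the episode above 0.02 m).
It also fails if it takes over 38 s, if anything falls off the work surface, if the arm or the gripper's body presses on something with over 40 N, if the wrist force passes 120 N, or if a joint passes its speed limit or range.

ROBOT

A 7-joint arm with a two-finger parallel gripper is mounted at the origin on the work surface. World frame = base frame: x ahead of the robot, y to its left, z up, the work surface at z = 0. Lengths are in m, angles in rad, forces in N, time in s.
With the tool pointing down it reaches from about 0.4 to 0.85 m from the base axis. Payload 10.4 kg.
Tool frame: the origin (TCP) lies midway between the tips of the shut fingers; the grasp point (between the pads) lies 19 mm behind it (manip.hold_point_z is the distance from the TCP to the grasp point, in m); z points along the fingers, y is the line along which they close (so a half turn about z gives the same grasp; the last joint's range is limited). The gripper opens to 85 mm and grips with 20 to 120 N. Pads are 22 mm wide; open, the fingers measure 114 mm over their backs; the gripper's body (76 mm by 85 mm) begins 54 mm behind the grasp point. The pads swing forward as they close: fully open they stand 13 mm farther back than shut.
Start: joints at [1.107, 0.332, -0.065, 1.46, 0.022, 1.35, -0.088], TCP at [0.267, -0.565, 0.197] pointing down, gripper open.
Joint ranges: [-2.6, 2.6], [-0.5, 2.12], [-1.47, 1.34], [0.16, 2.42], [-1.27, 4.41], [0.06, 2.06], [-2.6, 2.6]. Speed limits (rad/s): [2.22, 2.22, 2.79, 2.79, 3.14, 3.14, 3.14].

INTERFACE

Orientations are given as a unit quaternion [x, y, z, w].
In Python, from workcell import manip, eyes, job gives the robot as it stands.
- The arm moves only by the shell command python3 -m crank 'ROWS' [FORCE]. ROWS is JSON, a list that holds one entry, the list of rows, each a list of 7 numbers: the finger opening in cm, from 0 to 8.54, then the shift along the world's x, y, z in cm, then the turn, a rotation vector about the world's x, y, z in degrees. In form: [[[hand, x, y, z, ax, ay, az], ...]]. A call has 1 to 20 rows; each row shifts and turns the commanded pose from where the row before left it; what a row does not reach is not made up. A row lasts 1/8 s, in which the tool goes at most 62.5 mm and 10.7 degrees, less where a joint would pass 70% of its speed; a pose out of reach is approached as far as the arm can. A call with a gripper value outside its range is refused whole. The fingers move at their own pace and stop on an object; FORCE is the grip in N (left out, the last holds). Time passes only in rows, so rows that do not move let the fingers close. It gives the time, the measured TCP pose, the force, the opening and the grip force at its end, in the units of the state.
- manip.get_obs(): the state, without advancing time (a new reading comes with each control period).
- eyes.camera(name): name is "scene" or "top"; returns (picture, depth): 384x512x3 uint8, red, green, blue; 384x512 float32, m along the optical axis (not along the pixel's ray), 0 where there is no reading.
- eyes.camera_params(name): a dict with "fx", "fy", "cx", "cy" (pixels), "world_from_camera" (4x4, takes a point from camera to world coordinates). Camera axes: x right, y down, z forward; pixel columns grow to the right and rows downward; lengths in m; the calibration is good to about 2 mm. A picture is of the moment at which its call begins. camera_params takes no time and is no camera call.
- job.hand_in(): hands the job in; it is judged then, once.
The state is a dict: "clock": time; "joint_pos": joint angles; "joint_velocities": joint speeds; "tau": joint torques, N m; "position": TCP position; "ee_rot": TCP orientation; "ft_force": force on the tool from outside, world axes, zero at the start; "torque": the same for the moment, N m; "grip_width": opening from 0.0 (shut) to 1.0 (fully open); "grasp_force": force on a finger pad.
Only numpy, scipy, OpenCV 4.12 (cv2) and the standard library are available. Lean on these libraries where they do the work, as an engineer would, in place of code of your own. Each camera call takes 0.05 s, during which the arm holds its last target. There are 200 camera calls.

## Working session

There is one attempt and no reset: what is moved stays moved. The work goes in short steps, Python scripts to look and compute and a shell command to move; the robot and the scene stay as the last step left them, time stands still between calls to the robot, and variables do not carry over. Pictures are saved under pics/ and viewed, at most 10 in all, crops included, and the job is handed in when it is done.

```bash
mkdir -p pics; cat > h.py <<'E'
import numpy as np,cv2
from workcell import manip,eyes,job
def grab(n,tag):
    p,d=eyes.camera(n); cv2.imwrite(f'pics/{tag}.png',p[:,:,::-1]); np.save(f'pics/{tag}.npy',d); return p,d
def world(n,d,u,v,z=None):
    c=eyes.camera_params(n); T=np.array(c['world_from_camera'])
    r=np.array([(u-c['cx'])/c['fx'],(v-c['cy'])/c['fy'],1.])
    if z is None: s=d[int(v),int(u)]
    else: s=(z-T[2,3])/(T[:3,:3]@r)[2]
    return T[:3,:3]@(r*s)+T[:3,3]
E
python3 - <<'E'
from h import *
grab('top','t0');grab('scene','s0')
print(manip.get_obs())
print(eyes.camera_params('top'))
E
```

```text
{'clock': 0.1, 'joint_pos': array([ 1.1074205 ,  0.33277251, -0.06472121,  1.4608323 ,  0.02158925,
        1.34988848, -0.0884999 ]), 'joint_velocities': array([ 0.00135885, -0.00159073, -0.00023271, -0.00278437,  0.00069725,
        0.0012582 ,  0.00101265]), 'tau': array([ 1.30229488e-03, -6.26748347e+01,  4.89639805e-02, -3.92433822e+01,
        1.62153557e-02,  7.01894460e-03, -6.15478143e-05]), 'position': array([ 0.26650767, -0.56492933,  0.1958301 ]), 'ee_rot': array([ 9.75808557e-01,  2.18625930e-01, -1.49560690e-04, -5.84003086e-04]), 'ft_force': array([-0.93681497, -0.19646168,  0.07137272]), 'torque': array([0.01392788, 0.01719824, 0.00816942]), 'grasp_force': 0.0, 'grip_width': 0.9996856836298863}
{'fx': 476.217252555716, 'fy': 476.217252555716, 'cx': 248.59029346042448, 'cy': 191.27470950686464, 'world_from_camera': array([[ 0.01303234, -0.99421221,  0.10664073,  0.44311407],
       [-0.99976205, -0.01482181, -0.01600494,  0.00657977],
       [ 0.01749292, -0.10640678, -0.9941688 ,  1.32073951],
       [ 0.        ,  0.        ,  0.        ,  1.        ]])}
```

View pics/t0.png

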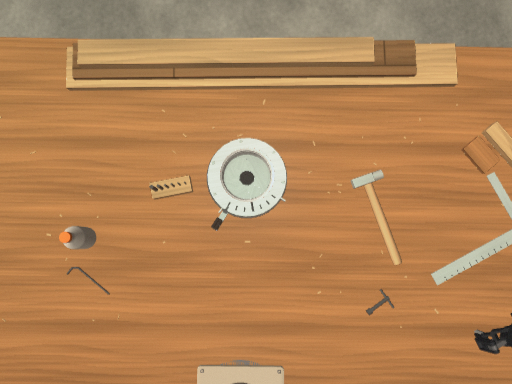

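View pics/s0.png

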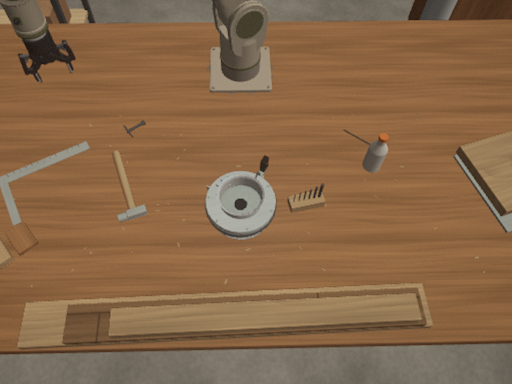

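The top view shows the damper around (247,177), the grip near (217,223) and the long mark near (252,206). The bit block is at (170,187), the glue bottle at (75,238) and the hammer at (377,215). Next I'll measure these more closely.

```bash
python3 - <<'E'
from h import *
p=cv2.imread('pics/t0.png');d=np.load('pics/t0.npy')
c=cv2.resize(p[130:240,190:310],None,fx=6,fy=5.4,interpolation=cv2.INTER_CUBIC)
c=cv2.resize(p[132:237,190:300],None,fx=5.5,fy=5.5,interpolation=cv2.INTER_CUBIC);cv2.imwrite('pics/c0.png',c)
V,U=np.mgrid[125:245,190:305]
P=np.array([world('top',d,u,v) for u,v in zip(U.ravel(),V.ravel())])
for lo,hi in((.068,.082),(.105,.12)):
    m=(P[:,2]>lo)&(P[:,2]<hi);q=P[m][:,:2].astype(np.float32)
    m2=np.linalg.norm(q-np.median(q,0),axis=1)<.118
    print(lo,m.sum(),cv2.minEnclosingCircle(q[m2]),np.median(P[m][:,2]))
g=p.max(2)[V,U].ravel()
m=(g<70)&(P[:,2]>.09)&(P[:,2]<.115)
print('grip',m.sum(),P[m].mean(0))
E
```

```text
Traceback (most recent call last):
  File "h.py", line 6, in world
    c=eyes.camera_params(n); T=np.array(c['world_from_camera'])
ValueError: time passes only in moves, steps and waits
```

View pics/c0.png

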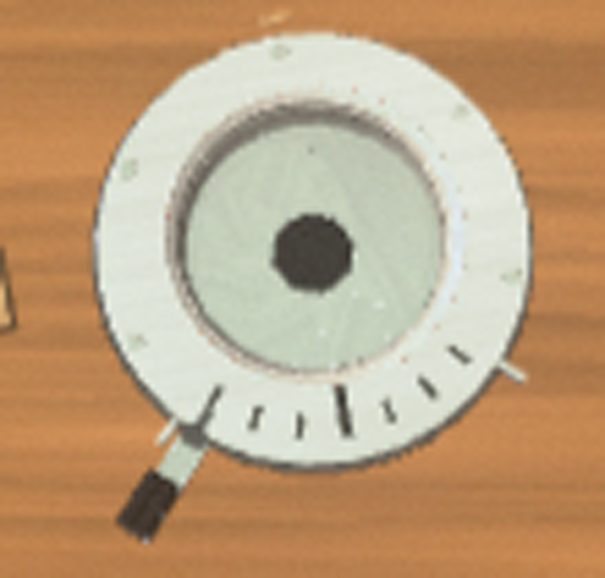

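The crop shows the long mark centred at crop (344,411), which is pixel (252.5,206.7). The pointer is about on the first mark, and the grip is at crop (147,507), or pixel (216.7,224.2).

```bash
sed -i 's/^def world/import functools\neyes_params=functools.lru_cache(eyes.camera_params)\ndef world/; s/c=eyes.camera_params(n)/c=eyes_params(n)/' h.py; python3 - <<'E'
from h import *
p=cv2.imread('pics/t0.png');d=np.load('pics/t0.npy')
V,U=np.mgrid[125:245,190:305]
P=np.array([world('top',d,u,v) for u,v in zip(U.ravel(),V.ravel())])
for lo,hi in((.068,.082),(.105,.12)):
    m=(P[:,2]>lo)&(P[:,2]<hi);q=P[m][:,:2].astype(np.float32)
    m2=np.linalg.norm(q-np.median(q,0),axis=1)<.118
    print(lo,m.sum(),cv2.minEnclosingCircle(q[m2]),np.median(P[m][:,2]))
g=p.max(2)[V,U].ravel()
m=(g<75)&(P[:,2]>.09)&(P[:,2]<.115)
print('grip',m.sum(),P[m].mean(0))
print('mark',world('top',d,252.5,206.7,.075),'grip',world('top',d,216.8,224,.106))
for n,u,v in(('bit',170,187),('glue',66,237),('ham',360,180)):print(n,world('top',d,u,v))
E
```

```text
0.068 2555 ((0.6118647456169128, -0.007155837956815958), 0.10835610330104828) 0.07450883163346389
0.105 502 ((0.6162153482437134, -0.007678308058530092), 0.0707363560795784) 0.1094468081593919
grip 58 [0.49060509 0.06694102 0.10453672]
mark [ 0.53621174 -0.02425925  0.075     ] grip [0.48848497 0.06681281 0.106     ]
bit [0.58988018 0.19955027 0.03171667]
glue [0.45019866 0.42590604 0.16200962]
ham [ 0.61820421 -0.32137624  0.02287928]
```

```bash
python3 -m crank '[[[0,1.8,5.2,0,0,0,5],[0,1.8,5.2,0,0,0,5],[0,1.8,5.2,0,0,0,5],[0,1.8,5.2,0,0,0,5],[0,1.8,5.2,0,0,0,5],[0,1.8,5.2,0,0,0,5],[0,1.8,5.2,0,0,0,5],[0,1.8,5.2,0,0,0,5],[0,1.8,5.2,0,0,0,5],[0,1.8,5.2,0,0,0,5],[0,1.8,5.2,0,0,0,5],[0,1.8,5.2,0,0,0,5],[0,2.0,5.2,0,0,0,5],[0,0,0,0,0,0,0],[0,0,0,0,0,0,0]]]' 20
```

```text
clock: 1.98
position: [0.5024, 0.1102, 0.1961]
ee_rot: [0.706, 0.709, -0.0, -0.0]
ft_force: [0.4, -0.7, 0.4]
grip_width: 0.002
grasp_force: 0.0
```

```bash
python3 -m crank '[[[0,0.5,0.3,-4,0,0,0],[0,0,0,-4,0,0,0],[0,0,0,-4,0,0,0],[0,0,0,0,0,0,0],[0,0,0,0,0,0,0]]]'; python3 - <<'E'
from h import *
p,d=grab('top','t1')
cv2.imwrite('pics/c1.png',cv2.resize(p[132:252,180:300,::-1],None,fx=5,fy=5,interpolation=cv2.INTER_CUBIC))
E
```

```text
clock: 2.6
position: [0.5085, 0.1131, 0.0781]
ee_rot: [0.706, 0.708, 0.001, 0.001]
ft_force: [-0.2, -0.6, -0.4]
grip_width: -0.001
grasp_force: 0.0
```

View pics/c1.png

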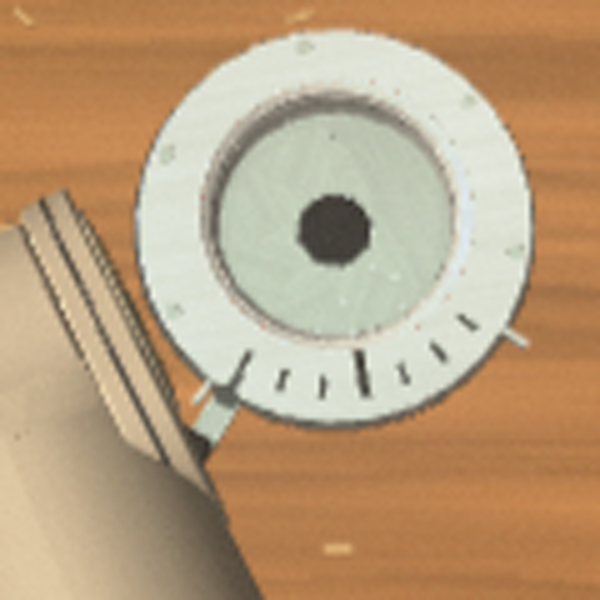

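The descent is clear and the pointer is still on the first mark, around crop (235,385). Now I'll push along the arc to about 0.55 rad, then look again.

```bash
python3 -m crank '[[[0,-0.35,-1,-0.2,0,0,0],[0,-0.35,-1,0,0,0,0],[0,-0.35,-1,0,0,0,0],[0,-0.7,-1,0,0,0,0],[0,-0.7,-1,0,0,0,0],[0,-0.4,-0.9,0,0,0,2],[0,-0.4,-0.9,0,0,0,2],[0,-0.4,-0.9,0,0,0,2],[0,-0.2,-0.9,0,0,0,2],[0,-0.2,-0.9,0,0,0,2],[0,-0.2,-0.9,0,0,0,2],[0,0,0,0,0,0,0],[0,0,0,0,0,0,0]]]'; python3 - <<'E'
from h import *
p,d=grab('top','t2')
cv2.imwrite('pics/c2.png',cv2.resize(p[160:260,190:290,::-1],None,fx=6,fy=6,interpolation=cv2.INTER_CUBIC))
E
```

```text
clock: 4.28
position: [0.4651, 0.0099, 0.0746]
ee_rot: [0.628, 0.778, 0.0, 0.0]
ft_force: [0.5, -0.1, -0.2]
grip_width: 0.001
grasp_force: 0.0
```

View pics/c2.png

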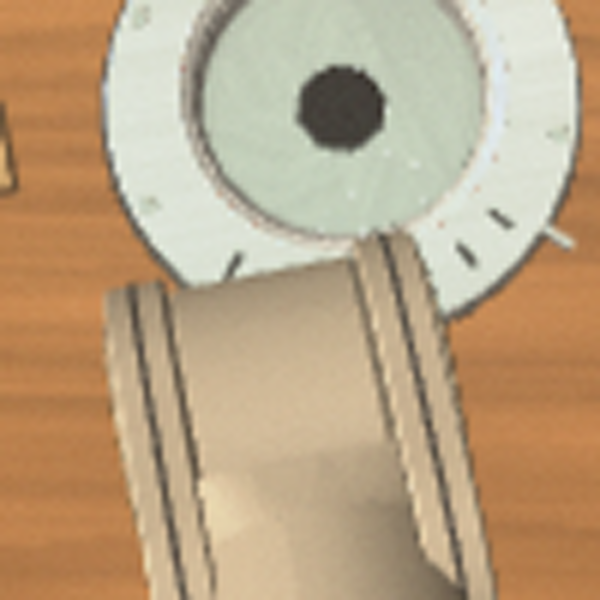

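The first mark at crop (235,265) is now clear, so the lever has moved, but the hand hides the pointer. I'll back off to look.

```bash
python3 -m crank '[[[0,0,2,0,0,0,0],[0,0,4,0,0,0,0],[0,0,4,0,0,0,0],[0,0,0,0,0,0,0],[0,0,0,0,0,0,0]]]'; python3 - <<'E'
from h import *
p,d=grab('top','t3')
cv2.imwrite('pics/c3.png',cv2.resize(p[160:260,190:290,::-1],None,fx=6,fy=6,interpolation=cv2.INTER_CUBIC))
V,U=np.mgrid[200:250,205:285]
P=np.array([world('top',d,u,v) for u,v in zip(U.ravel(),V.ravel())])
g=p.max(2)[V,U].ravel()
m=(g<75)&(P[:,2]>.095)&(P[:,2]<.115)
c=P[m].mean(0);r=c[:2]-[.6135,-.0075]
print(m.sum(),c,np.hypot(*r),'lever',.75-(.213-np.arctan2(-r[1],-r[0])))
E
```

```text
clock: 4.95
position: [0.4651, 0.1094, 0.0744]
ee_rot: [0.628, 0.779, -0.0, -0.0]
ft_force: [0.5, -0.5, -0.2]
grip_width: -0.001
grasp_force: 0.0
58 [0.49051904 0.06702826 0.10449647] 0.1438011729328796 lever -0.007830265742482134
```

View pics/c3.png

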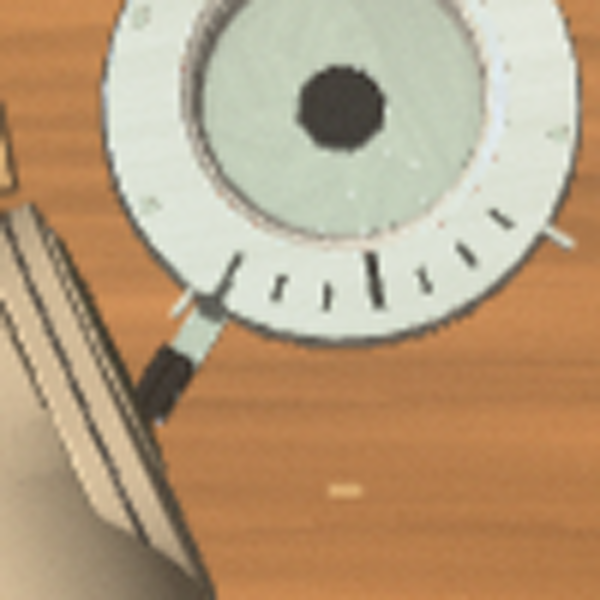

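The pointer is back on the first mark: pointer at crop (212,305), grip at (165,385), the same as before. I'll check from the scene camera how the fingers stand relative to the grip.

```bash
python3 - <<'E'
from h import *
p,d=grab('scene','s1')
cv2.imwrite('pics/sc1.png',cv2.resize(p[100:250,180:350,::-1],None,fx=4,fy=4,interpolation=cv2.INTER_CUBIC))
c=eyes_params('scene');T=np.linalg.inv(c['world_from_camera'])
for q in ([.465,.109,.0744],[.4885,.067,.106],[.4885,.067,.054]):
    k=T@[*q,1];print(c['fx']*k[0]/k[2]+c['cx'],c['fy']*k[1]/k[2]+c['cy'])
E
```

```text
276.2595580460208 157.64858140687744
263.8036013308331 158.32581359530806
263.0831858845465 167.5682458977202
```

View pics/sc1.png

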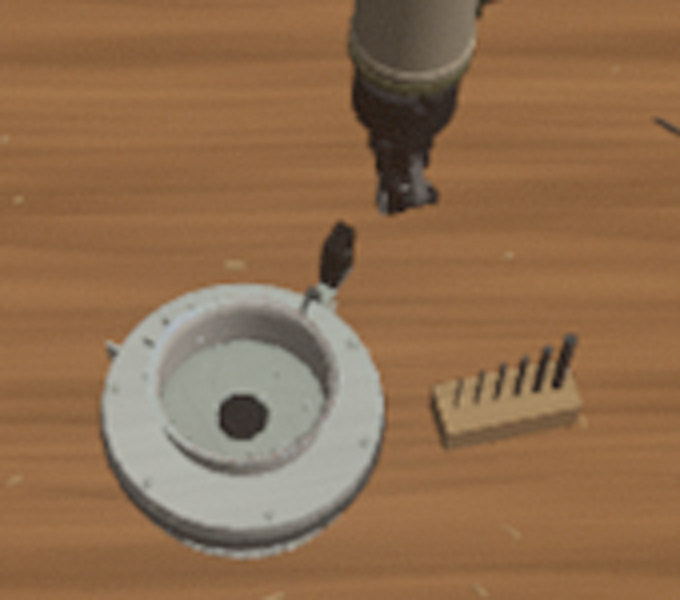

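The grip at crop (340,255) is upright and in place. The fingertips at crop (392,210) look higher than predicted (385,230), so I'll check with the depth image.

```bash
python3 - <<'E'
from h import *
p=cv2.imread('pics/s1.png');d=np.load('pics/s1.npy')
V,U=np.mgrid[120:170,255:300]
P=np.array([world('scene',d,u,v) for u,v in zip(U.ravel(),V.ravel())])
P=P[(d[V,U].ravel()>0)&(P[:,2]>.03)]
a=P[(P[:,1]>.085)]
a=a[np.argsort(a[:,2])]
for lo in np.arange(.03,.2,.015):
    q=a[(a[:,2]>=lo)&(a[:,2]<lo+.015)]
    if len(q):print(round(lo,3),len(q),q.min(0).round(3),q.max(0).round(3))
g=P[P[:,1]<.085];print('grip',len(g),g.min(0).round(3),g.max(0).round(3),np.median(g,0).round(3))
E
```

```text
0.105 8 [0.461 0.099 0.11 ] [0.474 0.12  0.119]
0.12 14 [0.46  0.099 0.12 ] [0.48  0.116 0.13 ]
0.135 4 [0.467 0.101 0.135] [0.471 0.104 0.139]
0.15 28 [0.43  0.092 0.151] [0.498 0.12  0.164]
0.165 19 [0.458 0.092 0.166] [0.51  0.116 0.179]
0.18 30 [0.456 0.092 0.18 ] [0.523 0.13  0.195]
0.195 71 [0.478 0.095 0.195] [0.527 0.134 0.21 ]
grip 162 [0.462 0.056 0.047] [0.508 0.085 0.3  ] [0.49  0.074 0.105]
```

The xy agrees, but the real fingertips are at z≈0.11, about 33 mm above the reported TCP. The first push therefore passed over the grip. I'll move back to the start, go 2.6 cm lower and check the height.

```bash
python3 -m crank '[[[0,2,0.4,0,0,0,-6],[0,2.3,0,0,0,0,-6],[0,0,0,-1.3,0,0,0],[0,0,0,-1.3,0,0,0],[0,0,0,0,0,0,0],[0,0,0,0,0,0,0]]]'; python3 - <<'E'
from h import *
p,d=grab('scene','s2')
V,U=np.mgrid[120:180,255:300]
P=np.array([world('scene',d,u,v) for u,v in zip(U.ravel(),V.ravel())])
a=P[(d[V,U].ravel()>0)&(P[:,2]>.03)&(P[:,1]>.088)]
for lo in np.arange(.03,.2,.015):
    q=a[(a[:,2]>=lo)&(a[:,2]<lo+.015)]
    if len(q):print(round(lo,3),len(q),q.min(0).round(3),q.max(0).round(3))
E
```

```text
clock: 5.8
position: [0.5079, 0.1137, 0.0487]
ee_rot: [0.705, 0.709, -0.0, 0.0]
ft_force: [0.3, 0.3, -0.1]
grip_width: 0.0
grasp_force: 0.0
0.075 2 [0.503 0.105 0.09 ] [0.514 0.107 0.09 ]
0.09 9 [0.5   0.105 0.09 ] [0.523 0.122 0.102]
0.105 1 [0.515 0.106 0.114] [0.515 0.106 0.114]
0.12 7 [0.517 0.104 0.125] [0.523 0.113 0.135]
0.135 14 [0.52  0.1   0.136] [0.537 0.133 0.149]
0.15 17 [0.516 0.099 0.15 ] [0.55  0.131 0.165]
0.165 58 [0.522 0.098 0.165] [0.569 0.133 0.179]
0.18 47 [0.522 0.097 0.181] [0.564 0.135 0.195]
0.195 26 [0.533 0.104 0.195] [0.55  0.129 0.209]
```

Tips are now at about 0.088. I'll lower 0.8 cm more and repeat the push.

```bash
python3 -m crank '[[[0,0,0,-0.8,0,0,0],[0,-0.35,-1,0,0,0,0],[0,-0.35,-1,0,0,0,0],[0,-0.35,-1,0,0,0,0],[0,-0.7,-1,0,0,0,0],[0,-0.7,-1,0,0,0,0],[0,-0.4,-0.9,0,0,0,2],[0,-0.4,-0.9,0,0,0,2],[0,-0.4,-0.9,0,0,0,2],[0,-0.2,-0.9,0,0,0,2],[0,-0.2,-0.9,0,0,0,2],[0,-0.2,-0.9,0,0,0,2],[0,0,0,0,0,0,0]]]'; python3 -m crank '[[[0,0,2,0,0,0,0],[0,0,4,0,0,0,0],[0,0,2,0,0,0,0],[0,0,0,0,0,0,0],[0,0,0,0,0,0,0]]]'; cat > m.py <<'E'
from h import *
import sys
p,d=grab('top',sys.argv[1])
cv2.imwrite(f'pics/c{sys.argv[1]}.png',cv2.resize(p[160:260,190:290,::-1],None,fx=6,fy=6,interpolation=cv2.INTER_CUBIC))
V,U=np.mgrid[200:250,205:285]
P=np.array([world('top',d,u,v) for u,v in zip(U.ravel(),V.ravel())])
g=p.max(2)[V,U].ravel()
m=(g<75)&(P[:,2]>.095)&(P[:,2]<.115)
c=P[m].mean(0);r=c[:2]-[.6135,-.0075]
print(m.sum(),c,np.hypot(*r),'lever',.75-(.213-np.arctan2(-r[1],-r[0])))
E
python3 m.py t4
```

```text
clock: 7.48
position: [0.465, 0.0086, 0.0405]
ee_rot: [0.628, 0.778, -0.001, 0.0]
ft_force: [0.2, -0.3, 0.2]
grip_width: -0.002
grasp_force: 0.0
clock: 8.1
position: [0.4654, 0.0886, 0.0403]
ee_rot: [0.628, 0.778, -0.001, -0.0]
ft_force: [1.5, 0.4, 0.8]
grip_width: -0.003
grasp_force: 0.0
43 [ 0.47007712 -0.01022814  0.10534739] 0.14344882170550627 lever 0.5560193375983455
```

View pics/ct4.png

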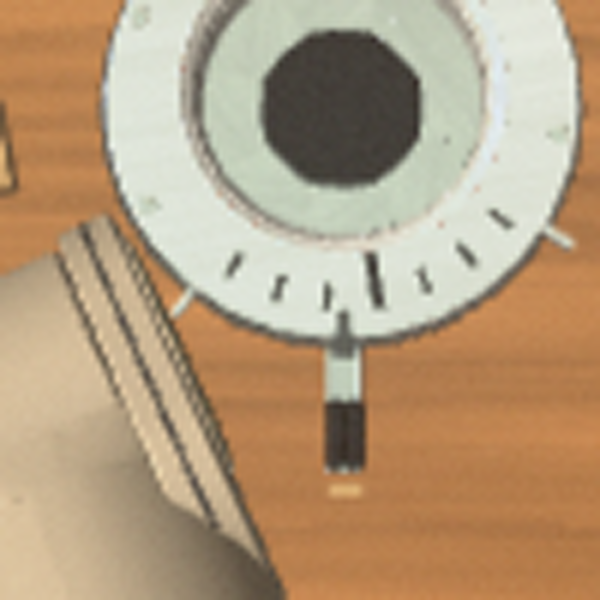

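The lever reads about 0.56, with the pointer at crop (343,318), just past the third mark. That leaves about 0.19 rad, or 28 mm, to go.

```bash
python3 -m crank '[[[0,0,-3.8,0,0,0,0],[0,0,-3.2,0,0,0,0],[0,0,-1,0,0,0,0],[0,0.1,-1,0,0,0,0],[0,0.1,-1,0,0,0,0],[0,0,-0.6,0,0,0,0],[0,0,-0.4,0,0,0,0],[0,0,0,0,0,0,0],[0,0,0,0,0,0,0]]]'; python3 -m crank '[[[0,0,2,0,0,0,0],[0,0,4,0,0,0,0],[0,0,5,0,0,0,0],[0,0,0,0,0,0,0],[0,0,0,0,0,0,0]]]'; python3 m.py t5
```

```text
clock: 9.28
position: [0.4679, -0.0206, 0.0407]
ee_rot: [0.628, 0.779, -0.0, 0.0]
ft_force: [0.0, -0.4, 0.8]
grip_width: 0.001
grasp_force: 0.0
clock: 9.9
position: [0.4677, 0.0893, 0.0405]
ee_rot: [0.627, 0.779, -0.0, 0.0]
ft_force: [-0.0, -1.0, -0.2]
grip_width: -0.002
grasp_force: 0.0
61 [ 0.4729892  -0.03746724  0.1051414 ] 0.1436708742969707 lever 0.7471254084677655
```

View pics/ct5.png

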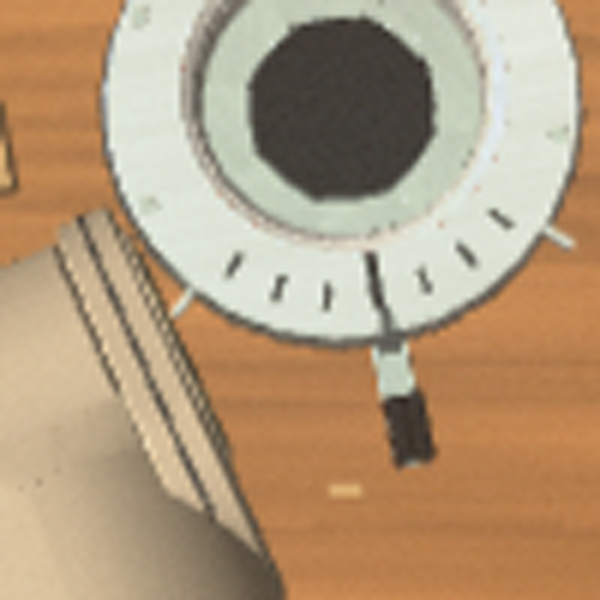

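The pointer tip at crop (383,312) runs straight on from the long mark at crop (371–378, 255–305). The lever reads 0.747, and the hand is clear of everything.

```bash
python3 -c "
from workcell import job
print(job.hand_in())"
```

```text
the job is handed in; nothing more can be done
None
```

The damper lever stands on the half-open mark, measured at 0.747 rad against a target of 0.75. I only pushed it, nothing was pinched, the loose items were kept clear of, and the job is handed in; no verdict came back.

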